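Check the hand brake lever of the lab trolley

ROBOT

A 7-joint arm with a two-finger parallel gripper is mounted at the origin on the work surface. World frame = base frame: x ahead of the robot, y to its left, z up, the work surface at z = 0. Lengths are in m, angles in rad, forces in N, time in s.
With the tool pointing down it reaches from about 0.425 to 0.925 m from the base axis. Payload 6.8 kg.
Tool frame: the origin (TCP) lies at the very end of the fingers, on their centre line; the grasp point (between the pads) lies 19 mm behind it (tcp_to_grasp is the distance from the TCP to the grasp point, in m); z points along the fingers, y is the direction in which the jaws open and shut (so a half turn about z gives the same grasp; the last joint's range is limited). The gripper opens to 85 mm and grips with 20 to 120 N. Pads are 22 mm wide; open, the fingers measure 114 mm over their backs; the gripper's body (76 mm by 85 mm) begins 54 mm behind the grasp point. The pads swing forward as they close: fully open they stand 13 mm farther back than shut.
Start: joints at [-1.417, 0.477, 0.022, 1.555, -0.011, 1.109, -0.083], TCP at [0.175, 0.652, 0.231] pointing down, gripper open.
Joint ranges: [-2.96, 2.96], [-0.34, 2.1], [-1.41, 1.46], [0.24, 2.44], [-1.37, 4.51], [0.17, 1.92], [-2.96, 2.96]. Speed limits (rad/s): [2.39, 2.39, 3.14, 3.14, 3.14, 3.14, 3.14].

INTERFACE

Orientations are given as a unit quaternion [w, x, y, z].
In Python, from station import * gives the robot as it stands.
- The arm moves only by the tool apply_moves, never from a script. Its argument "increments" is one flat list of numbers, 5 for each row, row after row: the finger opening in mm, from 0 to 85.4, then the shift along the tool's x, y, z in mm, then the turn about the tool's z in degrees. In form: [claw, tx, ty, tz, roll, claw, tx, ty, tz, roll, ...]. A call has 1 to 12 rows; each row shifts and turns the pose as measured when the row begins, along the tool's axes as they then stand; what a row does not reach is not made up. A row lasts 1/8 s, in which the tool goes at most 62.5 mm and 10.7 degrees, less where a joint would pass 70% of its speed; a pose out of reach is approached as far as the arm can. A call with a gripper value outside its range is refused whole. The fingers move at their own pace and stop on an object; "squeeze" is the grip in N (left out, the last holds). Time passes only in rows, so rows that do not move let the fingers close. It gives the time, the measured TCP pose, the force and the opening at its end, in the units of the state.
- get_obs(): the state, without advancing time (a new reading comes with each control period).
- read_camera(name): name is "scene" or "side" or "wrist"; returns (picture, depth): 480x640x3 uint8, blue, green, red; 480x640 float32, m along the optical axis (not along the pixel's ray), 0 where there is no reading.
- get_calibration(name): a dict with "mtx" (3x3 intrinsics, pixels), "D" ([k1, k2, p1, p2, k3] as OpenCV has them; the pictures are not rectified), "camera_from_world" (4x4, takes a point from world to camera coordinates); the wrist camera has in their place "T_tool_cam" (4x4, takes a point from camera to tool coordinates, whose origin is the TCP and whose axes are the flange's). Camera axes: x right, y down, z forward; pixel columns grow to the right and rows downward; lengths in m; the calibration is good to about 2 mm. A picture is of the moment at which its call begins: read the wrist's pose just before it. get_calibration takes no time and is no camera call.
- hand_in(): hands the job in, once; it reports no verdict.
Trained networks look in the newest picture that a camera, given by its name, has taken for a name from the list of things; names that differ only in an ending like _2 or _b are one class to them, and where a whole thing is asked for, a point or a joint stands for the part that bears it (a point fixed in the world has none). Each returns a list of dicts, best first, with "p" (0 to 1); they miss things now and then, are a little off and sometimes report something else, mostly with a low value. They report only what shows in the picture. A call takes as long as a camera call.
- outline_of(camera, thing): "pixels" (480x640 bool, what is visible of it) and "extent" ([centre column, centre row, width, height] in pixels, round what is visible of it).
The state is a dict: "t": time; "q": joint angles; "joint_vel": joint speeds; "joint_torque": joint torques, N m; "eef_pos": TCP position; "tool_rot": TCP orientation; "contact_force": force on the tool from outside, world axes, zero at the start; "torque": the same for the moment, N m; "gripper_width": opening from 0.0 (shut) to 1.0 (fully open).
Only numpy, scipy, OpenCV 4.12 (cv2) and the standard library are available. Lean on these libraries where they do the work, as an engineer would, in place of code of your own. Each camera call takes 0.05 s, during which the arm holds its last target.

TASK

Check the trolley's hand brake: with the backs of your fingers, press the long brake lever (the left one, seen from the bench) in towards the push bar from its outer side until it comes up firm on its stop, short of the bar, without forcing it. Keep it pressed on the stop for at least one second, then let it come fully back out and take the hand clear. Press the lever only: do not pinch it or squeeze it against the push bar, leave the short height lever alone, and leave the jars and the mould flask on the trolley where they stand.

Things in the scene. Friction and masses are not known exactly. Their poses are not given: they have to be found in the camera images.
- trolley: white height-adjustable lab trolley, fixed (castors locked), standing beyond the bench with its push-bar end to the robot. Origin at bench-top height (z = 0) under the middle of the push bar; x points away from the robot over the deck, y along the push bar to the left, z up.
- bar_mid (a point): middle of the push bar's axis, 190 mm above the trolley's origin; axes as the trolley's. The bar is a level steel tube 25 mm thick, straight for 480 mm along y; a black rubber grip 32 mm thick covers it on each side from |y| = 100 to 235 mm. At |y| = 270 mm it bends to +x and slopes down to the deck.
- deck_edge (a point): middle of the near edge of the white deck, on its top: 105 mm beyond the bar's axis, 20 mm above the bench top; axes as the trolley's. The deck is 500 mm wide, 600 mm long, with a lip 14 mm high. The space between bar and deck is open below. A fixed tray of artificial eyes, 28 mm high, stands 255 to 415 mm from this edge.
- brake_clamp: black clamp, 37 mm in diameter, that holds the brake lever on the left half of the push bar, at y = 45 to 80 mm in the trolley's frame. Origin on the bar's axis, axes as the trolley's. A forked bracket on its far side (+x) carries the lever's pivot; clamp and bracket reach 47 mm from the bar's axis in +x, 16 mm in y to either side (a small steel adjuster 26 mm to the right).
- brake_lever (a joint): turn of the long brake lever about its upright pivot, rad: 0 = fully out (rest), 0.30 = pressed in, on its rigid stop. A spring brings it back: pressed 100 mm from the pivot it takes about 3.5 N to start and 10 N (up to 13 N with the fingers' rubbing) just before the stop. On the stop the blade is nearly parallel to the bar (0.02 rad) and 19 mm clear of the rubber grip.
- brake_pivot (a point): pivot of the brake lever, 40 mm in +x and 4 mm in +y from the clamp's origin, at the height of the bar's axis. Its axes turn with the lever: y along the blade from pivot to tip, x square out of the outer face (away from the bar), z up. At rest the blade slants away from the bar by 0.32 rad: its tip is the farther from the bar.
- brake_press (a point): the point to press: on the outer face of the brake lever's blade (the face away from the bar and from the robot), 100 mm from the pivot, at mid height. Axes as brake_pivot. When the lever is pressed from rest to its stop this point moves 29 mm towards the bar, from 76 to 47 mm beyond the bar's axis.
- brake_outer: outer half of the brake lever's blade, plain aluminium, with the bent end and a 17 mm ball at the tip: the part to press. The blade as a whole is 10 mm thick, 16 mm high, and runs from 8 to 120 mm from the pivot; ball centre 142 mm from it. Origin and axes as brake_pivot.
- brake_inner: inner half of the blade, 5 mm thick, the face towards the bar: must not be touched. Origin and axes as brake_pivot.
- height_lever (a joint): turn of the short height-release lever on the right half of the bar, rad: 0 = out (rest), 0.30 = pressed. To be left alone.
- height_tip (a point): tip, on the outer face, of the short height-release lever: 75 mm long from its pivot, ending in a black paddle 34 mm long and 28 mm high; it points right.
- powder_jar: loose white jar, 54 mm in diameter, 75 mm high, on the deck. Origin: centre of its underside.
- pigment_jar: loose dark blue jar with a white cap, 52 mm in diameter, 60 mm high, on the deck. Origin: centre of its underside.
- mould_flask: loose round two-part brass mould flask, 66 mm in diameter, 54 mm high, on the deck. Origin: centre of its underside.

How it is judged:
By the outcome, as a careful person would: the job done as asked, in the order asked, and still so for the second after the job is handed in, with the robot touching nothing.
It also fails if it takes over 42 s, if anything falls off the work surface, if the arm or the gripper's body presses on something with over 40 N, if the wrist force passes 120 N, or if a joint passes its speed limit or range.

## Working session

There is one attempt and no reset: what is moved stays moved. The work goes in short steps, Python scripts to look and compute and a tool call to move; the robot and the scene stay as the last step left them, time stands still between calls to the robot, and variables do not carry over. Pictures are saved under pics/ and viewed, and the job is handed in when it is done.

Besides the shell and the picture viewer there is one more tool, called after ">>>" in YAML: its name, and indented under it one key for each argument. apply_moves: Moves the arm, as the interface text tells. Its arguments: {"type":"object","properties":{"increments":{"type":"array"},"squeeze":{"type":"number"}},"required":["increments"]}

```bash
ls; mkdir -p pics
python3 - <<'E'
from station import *
import cv2,numpy as np
o=get_obs();print({k:np.round(v,3) for k,v in o.items()})
for n in ["scene","side","wrist"]:
    p,d=read_camera(n);cv2.imwrite(f"pics/{n}0.png",p);np.save(f"pics/{n}0.npy",d)
    c=get_calibration(n);print(n,{k:np.round(v,3).tolist() for k,v in c.items()})
E
```

```text
pics
{'t': np.float64(0.0), 'q': array([-1.417,  0.478,  0.022,  1.556, -0.011,  1.109, -0.083]), 'joint_vel': array([ 0.001, -0.001,  0.001,  0.001,  0.   ,  0.   , -0.001]), 'joint_torque': array([ 1.0000e-03, -5.9646e+01,  1.6090e+00, -2.8119e+01,  1.3000e-02,
        9.0000e-03, -0.0000e+00]), 'eef_pos': array([0.175, 0.651, 0.23 ]), 'tool_rot': array([-0.   ,  0.131,  0.991, -0.001]), 'contact_force': array([-0.249, -0.723, -0.094]), 'torque': array([ 0.017, -0.005,  0.013]), 'gripper_width': np.float64(0.998)}
scene {'mtx': [[571.242, 0.0, 329.816], [0.0, 571.242, 243.951], [0.0, 0.0, 1.0]], 'D': [-0.029, 0.0, 0.0, 0.0, 0.0], 'camera_from_world': [[0.541, 0.841, 0.01, -0.351], [0.679, -0.43, -0.595, -0.336], [-0.496, 0.328, -0.804, 1.368], [0.0, 0.0, 0.0, 1.0]]}
side {'mtx': [[616.973, 0.0, 321.163], [0.0, 616.973, 239.381], [0.0, 0.0, 1.0]], 'D': [0.021, 0.0, 0.0, 0.0, 0.0], 'camera_from_world': [[-0.935, -0.355, 0.022, 0.572], [-0.2, 0.472, -0.858, 0.25], [0.294, -0.807, -0.512, 1.044], [0.0, 0.0, 0.0, 1.0]]}
wrist {'mtx': [[360.203, 0.0, 315.786], [0.0, 360.203, 242.887], [0.0, 0.0, 1.0]], 'D': [0.015, 0.0, 0.0, 0.0, 0.0], 'T_tool_cam': [[-0.0, -0.954, -0.301, 0.077], [1.0, -0.0, -0.001, -0.0], [0.001, -0.301, 0.954, -0.143], [0.0, 0.0, 0.0, 1.0]]}
```

View pics/scene0.png

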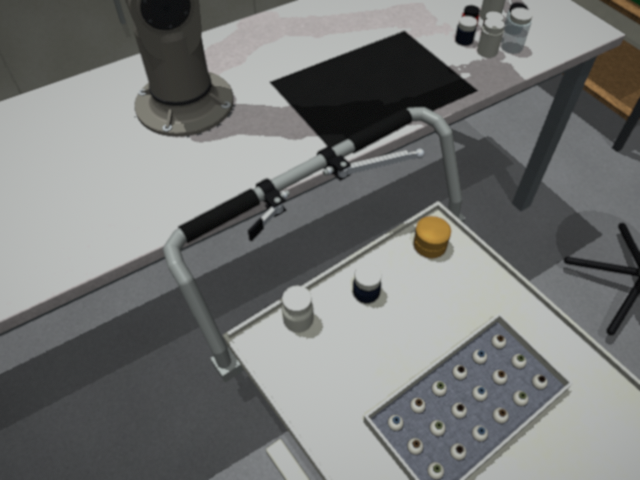

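View pics/side0.png

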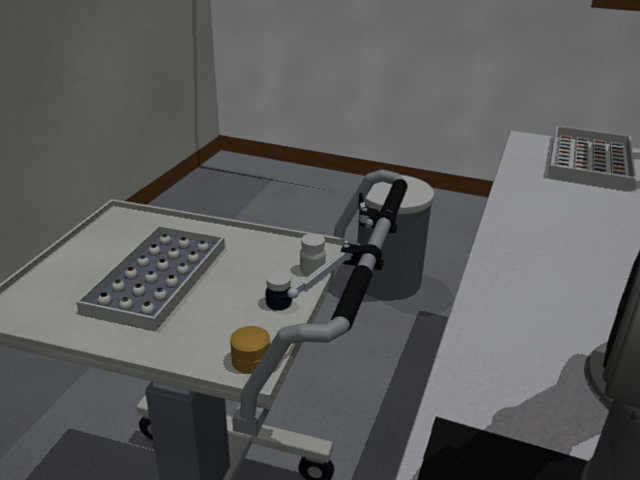

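View pics/wrist0.png

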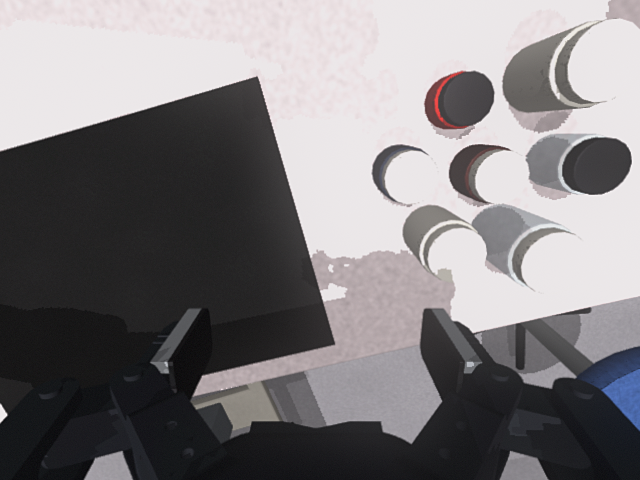

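```bash
cat > h.py <<'E'
from station import *
import cv2,numpy as np
def w_from(n,us,vs,d):
    c=get_calibration(n);K=np.array(c["mtx"]);D=np.array(c["D"]);T=np.array(c["camera_from_world"])
    p=cv2.undistortPoints(np.stack([us,vs],-1).astype(float).reshape(-1,1,2),K,D).reshape(-1,2)
    P=np.c_[p*d[:,None],d]
    return (P-T[:3,3])@T[:3,:3]
def proj(n,P):
    c=get_calibration(n);T=np.array(c["camera_from_world"])
    return cv2.projectPoints(np.atleast_2d(np.array(P,float)),cv2.Rodrigues(T[:3,:3])[0],T[:3,3],np.array(c["mtx"]),np.array(c["D"]))[0].reshape(-1,2)
E
python3 - <<'E'
from h import *
for n in ["scene","side"]:
    d=read_camera(n)[1]
    for th in ["brake_clamp","brake_lever","brake_outer","height_lever","powder_jar","pigment_jar","mould_flask","trolley"]:
        r=outline_of(n,th)
        for k in r[:2]:
            m=k["pixels"]&(d>0)
            v,u=np.nonzero(m)
            if len(u)==0: print(n,th,k["p"],k["extent"],"none");continue
            W=w_from(n,u,v,d[v,u])
            print(n,th,round(k["p"],2),np.round(k["extent"]),len(u),"med",np.round(np.median(W,0),3),"min",np.round(np.percentile(W,2,axis=0),3),"max",np.round(np.percentile(W,98,axis=0),3))
            np.save(f"pics/{n}_{th}.npy",W) if k is r[0] else 0
E
```

```text
scene brake_clamp 0.7 [371. 162. 108.  35.] 1368 med [0.544 0.116 0.197] min [ 0.366  0.071 -0.016] max [0.579 0.237 0.209]
scene brake_lever 0.84 [380. 163.  87.  26.] 744 med [0.557 0.165 0.195] min [0.54  0.091 0.183] max [0.581 0.234 0.201]
scene brake_outer 0.74 [386. 159.  75.  25.] 556 med [0.561 0.173 0.194] min [0.542 0.106 0.183] max [0.581 0.234 0.2  ]
scene height_lever 0.9 [264. 224.  41.  35.] 420 med [ 0.566 -0.078  0.196] min [-0.086 -0.107 -0.741] max [0.578 0.143 0.205]
scene powder_jar 0.9 [296. 309.  35.  49.] 1201 med [ 0.673 -0.08   0.088] min [ 0.642 -0.101  0.03 ] max [ 0.687 -0.055  0.098]
scene pigment_jar 0.89 [364. 283.  31.  40.] 991 med [0.687 0.05  0.076] min [0.658 0.033 0.025] max [0.703 0.077 0.083]
scene pigment_jar 0.72 [370. 164. 106.  33.] 1246 med [0.543 0.109 0.197] min [0.487 0.071 0.179] max [0.577 0.231 0.209]
scene mould_flask 0.92 [430. 238.  40.  41.] 1268 med [0.665 0.211 0.072] min [0.628 0.19  0.024] max [0.688 0.248 0.078]
scene trolley 0.71 [430. 240.  40.  43.] 1302 med [0.665 0.211 0.071] min [0.63  0.19  0.023] max [0.688 0.248 0.
[... 766 characters left out ...]
1.  29.  40.] 890 med [0.673 0.071 0.06 ] min [0.654 0.038 0.023] max [0.698 0.081 0.082]
side height_lever 0.39 [282. 291.  30.  39.] 893 med [0.673 0.071 0.06 ] min [0.654 0.037 0.023] max [0.699 0.081 0.082]
side powder_jar 0.56 [314. 255.  27.  39.] 806 med [ 0.657 -0.058  0.072] min [ 0.637 -0.092  0.03 ] max [ 0.681 -0.049  0.097]
side pigment_jar 0.96 [281. 292.  30.  38.] 888 med [0.673 0.071 0.061] min [0.654 0.037 0.023] max [0.698 0.081 0.082]
side mould_flask 0.83 [251. 350.  40.  48.] 1466 med [0.651 0.24  0.069] min [0.625 0.193 0.021] max [0.686 0.253 0.076]
side trolley 0.64 [205. 322. 411. 310.] 60048 med [0.856 0.132 0.021] min [ 0.489 -0.2   -0.627] max [1.196 0.327 0.202]
```

Run:
```python
from h import *
from scipy.optimize import least_squares
C=[]
for n in ["scene","side"]:
    d=np.load(f"pics/{n}0.npy");v,u=np.mgrid[0:480,0:640]
    v=v.ravel();u=u.ravel();dd=d.ravel();k=dd>0;W=w_from(n,u[k],v[k],dd[k])
    L=np.load(f"pics/{n}_brake_lever.npy")
    # bar points: z 0.165-0.215, x .45-.56
    s=W[(W[:,2]>.182)&(W[:,2]<.212)&(W[:,0]>.42)&(W[:,0]<.56)&(W[:,1]>-.2)&(W[:,1]<.3)]
    b0=np.polyfit(s[:,1],s[:,0],1)
    # refine with grip/tube radii
    def f(p,s=s):
        x0,th,z0,yc=p
        ey=np.array([-np.sin(th),np.cos(th)]);ex=np.array([np.cos(th),np.sin(th)])
        q=s[:,:2]-[x0,0.05]
        a=q@ex;y=q@ey-yc
        r=np.hypot(a,s[:,2]-z0)
        R=np.where((abs(y)>.1),.016,.0125)
        m=(abs(y)<.225)&((abs(y)>.105)|(abs(y)<.03)|((y<.1)&(y>.085)))
        return np.where(m,np.clip(r-R,-.01,.01),0)
    best=None
    for yc in np.arange(-.06,.061,.01):
      p=least_squares(f,[np.polyval(b0,.05),-np.arctan(b0[0]),.19,yc],loss="soft_l1",f_scale=.002,diff_step=1e-4)
      if best is None or p.cost<best.cost:best=p
    print(n,len(s),b0,best.x,best.cost)
    C.append(W)
W=np.vstack(C)
# deck near-edge & sides: lip z .025-.04 extents
for n,W in zip(["scene","side"],C):
    g=W[(W[:,2]>.03)&(W[:,2]<.038)&(W[:,0]>.5)]
    print(n,"lip",len(g),np.round(g.min(0),3),np.round(g.max(0),3))
    np.save(f"pics/{n}_W.npy",W)
for n in ["scene","side"]:
    c=get_calibration(n);T=np.array(c["camera_from_world"]);print(n,-T[:3,:3].T@T[:3,3])
    for th in ["brake_lever"]:
        L=np.load(f"pics/{n}_{th}.npy");L=L[(L[:,2]>.17)]
        i=np.argsort(L[:,1]); 
        for lo in np.arange(.08,.25,.01):
            m=(L[:,1]>=lo)&(L[:,1]<lo+.01)
            if m.sum(): print(round(lo,2),m.sum(),np.round([L[m,0].min(),L[m,0].max(),L[m,2].min(),L[m,2].max()],3))
# project origin guesses
```

```text
scene 5816 [-0.05361875  0.51792479] [ 0.49951622  0.07435163  0.19077479 -0.00991874] 0.006966992129365687
side 4106 [-0.06989075  0.51172298] [ 0.50054421  0.07608436  0.18969417 -0.00999996] 0.005981385928942327
scene lip 10707 [ 0.585 -0.23   0.03 ] [1.068 0.334 0.038]
side lip 7286 [ 0.501 -2.221  0.03 ] [2.106 0.334 0.038]
scene [ 1.09730084 -0.29844769  0.90282982]
0.08 10 [0.537 0.542 0.186 0.196]
0.09 33 [0.54  0.546 0.185 0.201]
0.1 31 [0.54  0.546 0.184 0.2  ]
0.11 56 [0.538 0.548 0.182 0.201]
0.12 52 [0.54  0.55  0.183 0.202]
0.13 55 [0.541 0.554 0.183 0.201]
0.14 55 [0.544 0.557 0.184 0.201]
0.15 54 [0.547 0.56  0.183 0.201]
0.16 56 [0.548 0.563 0.182 0.201]
0.17 56 [0.552 0.564 0.183 0.201]
0.18 52 [0.554 0.567 0.183 0.2  ]
0.19 51 [0.558 0.569 0.183 0.201]
0.2 54 [0.561 0.572 0.182 0.201]
0.21 37 [0.568 0.574 0.183 0.199]
0.22 56 [0.568 0.583 0.185 0.2  ]
0.23 32 [0.567 0.583 0.187 0.199]
0.24 1 [0.575 0.575 0.194 0.194]
side [0.27709673 0.92768818 0.73685456]
0.09 26 [0.529 0.54  0.182 0.196]
0.1 41 [0.531 0.546 0.182 0.199]
0.11 40 [0.536 0.546 0.184 0.2  ]
0.12 44 [0.537 0.548 0.182 0.2  ]
0.13 44 [0.54  0.552 0.181 0.2  ]
0.14 47 [0.543 0.556 0.183 0.2  ]
0.15 51 [0.545 0.559 0.182 0.199]
0.16 46 [0.547 0.56  0.182 0.199]
0.17 57 [0.55  0.563 0.181 0.201]
0.18 52 [0.553 0.565 0.182 0.199]
0.19 54 [0.556 0.567 0.182 0.2  ]
0.2 77 [0.556 0.57  0.182 0.2  ]
0.21 50 [0.561 0.576 0.184 0.197]
0.22 20 [0.567 0.577 0.191 0.199]
0.23 80 [0.566 0.581 0.186 0.199]
```

Run:
```python
import cv2
for n,(x,y,w,h) in {"scene":(220,90,240,180),"side":(260,150,160,200)}.items():
    p=cv2.imread(f"pics/{n}0.png")[y:y+h,x:x+w];cv2.imwrite(f"pics/{n}0c.png",cv2.resize(p,None,fx=3,fy=3,interpolation=cv2.INTER_CUBIC))
```

```text
(no output)
```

View pics/scene0c.png

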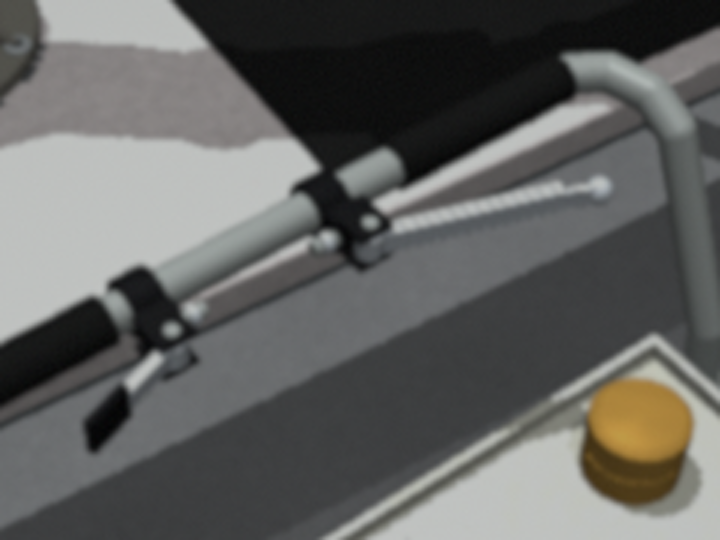

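View pics/side0c.png

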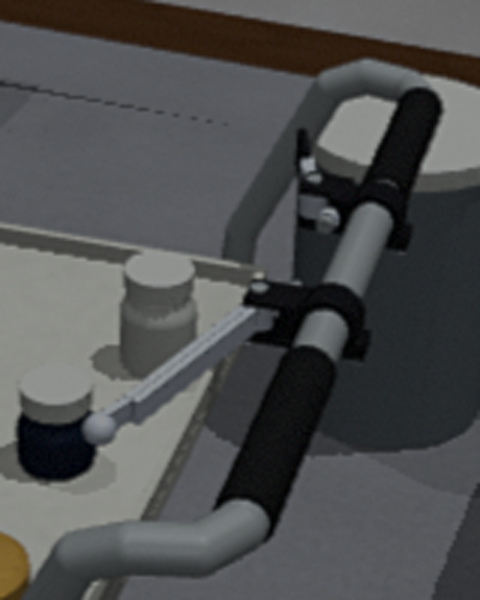

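>>> apply_moves:
  increments: [0, 0, 0, -12, 10, 0, 0, 0, -12, 10, 0, 0, 0, -12, 10, 0, 0, 0, -12, 10, 0, 0, 0, -12, 10, 0, 0, 0, -12, 10, 0, 0, 0, -12, 10, 0, 0, 0, -12, 10, 0, 0, 0, 0, 9, 0, 0, 0, 0, 0]
  squeeze: 20

```text
t: 2.3
eef_pos: [0.1743, 0.6517, 0.3302]
tool_rot: [-0.0, 0.803, 0.596, -0.001]
contact_force: [-0.5, -0.0, 0.0]
gripper_width: 0.001
```

>>> apply_moves:
  increments: [0, -26, 46, 0, 0, 0, -26, 46, 0, 0, 0, -26, 46, 0, 0, 0, -26, 46, 0, 0, 0, -26, 46, 0, 0, 0, -26, 46, 0, 0, 0, -26, 46, 0, 0, 0, -26, 46, 0, 0, 0, -26, 46, 0, 0, 0, -26, 46, 0, 0, 0, -26, 46, 0, 0, 0, 0, 0, 0, 0]

```text
t: 3.8
eef_pos: [0.5959, 0.2279, 0.3285]
tool_rot: [0.0, 0.787, 0.617, -0.0]
contact_force: [-0.8, 0.0, 0.2]
gripper_width: -0.0
```

>>> apply_moves:
  increments: [0, -18, 15, 10, 0, 0, -18, 15, 10, 0, 0, 0, 0, 0, 0]

```text
t: 4.18
eef_pos: [0.6159, 0.1869, 0.3074]
tool_rot: [-0.001, 0.784, 0.621, -0.0]
contact_force: [-0.7, -0.2, -0.2]
gripper_width: -0.003
```

Run:
```python
from h import *
o=get_obs();print(np.round(o["eef_pos"],4),np.round(o["tool_rot"],3),o["t"])
for n in ["scene","side","wrist"]:
    p,d=read_camera(n)
    if n=="wrist":
        cv2.imwrite("pics/wrist1.png",p)
    else:
        x,y,w,h={"scene":(220,60,240,180),"side":(220,130,200,160)}[n]
        cv2.imwrite(f"pics/{n}1.png",cv2.resize(p[y:y+h,x:x+w],None,fx=3,fy=3))
```

```text
[0.6159 0.1869 0.3074] [-0.001  0.784  0.621 -0.   ] 4.175
```

View pics/scene1.png

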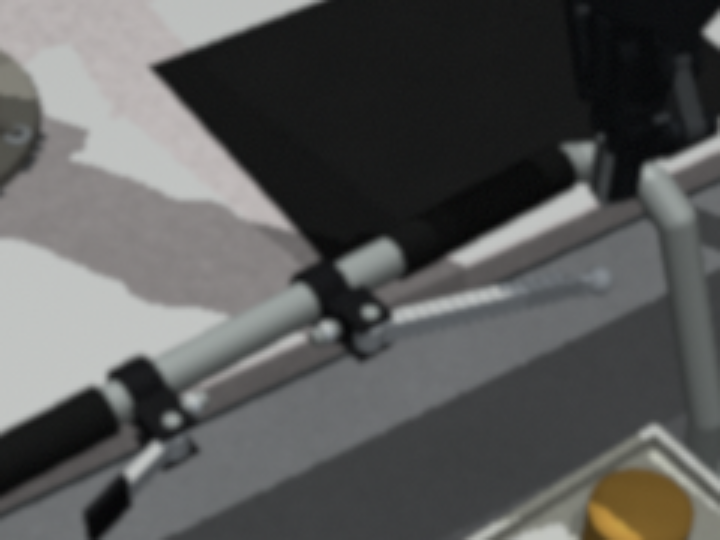

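View pics/side1.png

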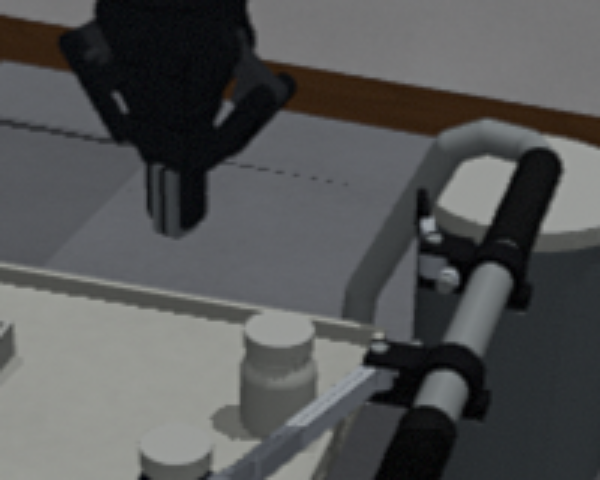

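View pics/wrist1.png

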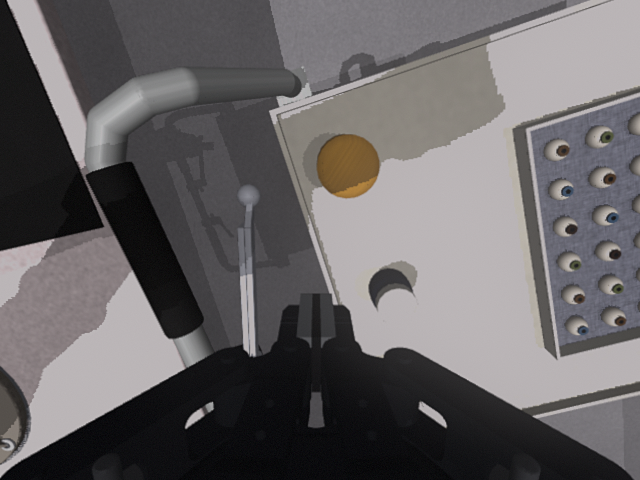

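Run:
```python
from h import *
from scipy.spatial.transform import Rotation as R
o=get_obs();q=o["tool_rot"];Rt=R.from_quat([q[1],q[2],q[3],q[0]]).as_matrix()
p,d=read_camera("wrist")
c=get_calibration("wrist");K=np.array(c["mtx"]);D=np.array(c["D"]);T=np.array(c["T_tool_cam"])
v,u=np.mgrid[180:360,225:265];v=v.ravel();u=u.ravel();z=d[v,u];k=(z>0);u,v,z=u[k],v[k],z[k]
n=cv2.undistortPoints(np.stack([u,v],-1).astype(float).reshape(-1,1,2),K,D).reshape(-1,2)
P=np.c_[n*z[:,None],z]@T[:3,:3].T+T[:3,3]
W=P@Rt.T+o["eef_pos"];m=(W[:,2]>.175)&(W[:,2]<.205);P=P[m];W=W[m]
print("tool: z lever",np.median(P[:,2]))
for lo in np.arange(-.03,.08,.008):
    s=(P[:,0]>=lo)&(P[:,0]<lo+.008)
    if s.sum(): print(round(lo,3),s.sum(),"tool y",np.round([P[s,1].min(),P[s,1].max()],4),"world x",np.round([W[s,0].min(),W[s,0].max()],4),"y",np.round(W[s,1].mean(),3),"z",np.round(W[s,2].max(),3))
```

```text
tool: z lever 0.1107517563029724
-0.03 157 tool y [-0.0579 -0.0474] world x [0.5533 0.5645] y 0.177 z 0.199
-0.022 165 tool y [-0.0575 -0.0473] world x [0.555 0.566] y 0.184 z 0.2
-0.014 167 tool y [-0.0575 -0.0472] world x [0.5574 0.5681] y 0.192 z 0.2
-0.006 180 tool y [-0.0572 -0.0471] world x [0.5587 0.57  ] y 0.2 z 0.2
0.002 185 tool y [-0.0574 -0.047 ] world x [0.5612 0.5721] y 0.208 z 0.199
0.01 96 tool y [-0.0518 -0.0459] world x [0.5677 0.575 ] y 0.215 z 0.199
0.018 116 tool y [-0.0544 -0.0423] world x [0.5685 0.5802] y 0.223 z 0.198
0.026 246 tool y [-0.0568 -0.0405] world x [0.5667 0.5834] y 0.231 z 0.2
0.034 130 tool y [-0.0556 -0.0413] world x [0.5694 0.5832] y 0.236 z 0.198
```

>>> apply_moves:
  increments: [0, -12, 0, 35, 0, 0, 0, 0, 35, 0, 0, 0, 0, 35, 0, 0, 0, 0, 32, 0, 0, 0, 0, 0, 0]

```text
t: 5.0
eef_pos: [0.6127, 0.1877, 0.171]
tool_rot: [-0.002, 0.779, 0.627, 0.004]
contact_force: [-0.1, 0.6, 0.1]
gripper_width: -0.005
```

Run:
```python
from h import *
o=get_obs();print(np.round(o["eef_pos"],4),np.round(o["tool_rot"],3),o["t"],o["contact_force"])
for n in ["scene","side"]:
    p,d=read_camera(n)
    x,y,w,h={"scene":(270,60,220,180),"side":(220,190,200,160)}[n]
    cv2.imwrite(f"pics/{n}2.png",cv2.resize(p[y:y+h,x:x+w],None,fx=3,fy=3))
```

```text
[0.6127 0.1877 0.171 ] [-0.002  0.779  0.627  0.004] 5.0 [-0.06076719  0.59803831  0.09415606]
```

View pics/scene2.png

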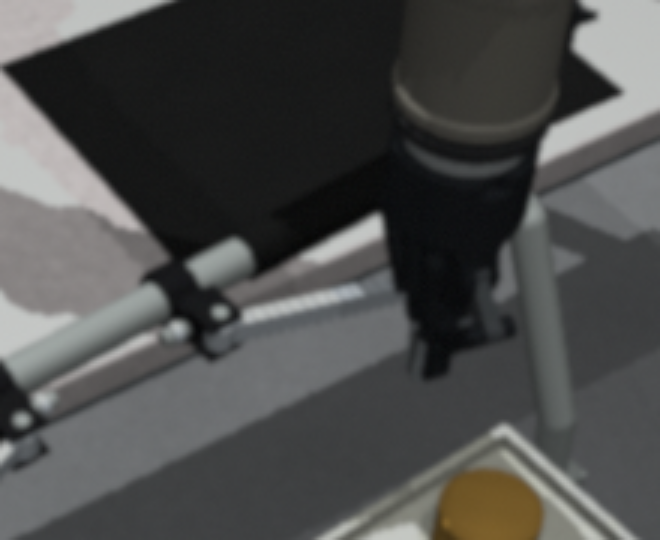

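View pics/side2.png

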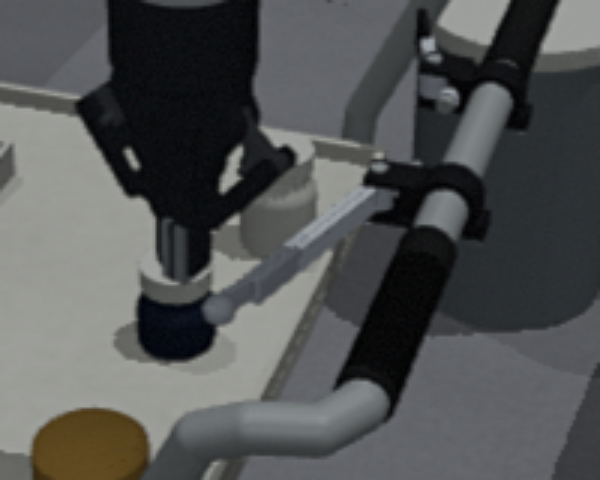

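>>> apply_moves:
  increments: [0, -11, 0, -3, 2, 0, 0, 0, 0, 0, 0, 0, 0, 0, 0]

```text
t: 5.48
eef_pos: [0.6146, 0.1766, 0.1815]
tool_rot: [-0.0, 0.791, 0.612, 0.01]
contact_force: [0.8, 0.4, -0.0]
gripper_width: -0.0
```

>>> apply_moves:
  increments: [0, -2, -6, 4, 0, 0, 0, -6, 4, 0, 0, 0, -6, 0, 0, 0, 0, -6, 0, 0, 0, 0, 0, 0, 0, 0, 0, 0, 0, 0]

```text
t: 6.22
eef_pos: [0.5888, 0.1816, 0.1726]
tool_rot: [-0.001, 0.79, 0.613, 0.01]
contact_force: [0.3, 0.7, 0.3]
gripper_width: -0.001
```

>>> apply_moves:
  increments: [0, -1, -4, 0, 0, 0, 0, -4, 0, 0, 0, 0, -3, 0, -1, 0, 0.5, -3, 0, -1.5]

```text
t: 6.72
eef_pos: [0.5765, 0.1842, 0.1729]
tool_rot: [0.001, 0.776, 0.63, 0.012]
contact_force: [5.0, -0.6, -3.9]
gripper_width: -0.004
```

>>> apply_moves:
  increments: [0, 0.8, -4, 0, -2.3, 0, 0.8, -4, 0, -2.3, 0, 0.8, -4, 0, -2.3]

```text
t: 7.1
eef_pos: [0.5675, 0.188, 0.1731]
tool_rot: [0.005, 0.735, 0.678, 0.014]
contact_force: [7.7, -0.3, -4.0]
gripper_width: 0.0
```

>>> apply_moves:
  increments: [0, 0.8, -4, 0, -1.8, 0, 0.8, -4, 0, -1.8]

```text
t: 7.35
eef_pos: [0.5623, 0.1896, 0.1734]
tool_rot: [0.007, 0.711, 0.703, 0.016]
contact_force: [7.1, -0.6, -5.4]
gripper_width: 0.002
```

>>> apply_moves:
  increments: [0, 0.5, -4, 0, -0.8, 0, 0.5, -4, 0, -0.8]

```text
t: 7.6
eef_pos: [0.5579, 0.1905, 0.174]
tool_rot: [0.011, 0.7, 0.714, 0.019]
contact_force: [8.5, -0.5, -6.6]
gripper_width: -0.003
```

Run:
```python
from h import *
o=get_obs();print(np.round(o["eef_pos"],4),o["t"],o["contact_force"])
for n in ["scene","side"]:
    p,d=read_camera(n)
    x,y,w,h={"scene":(270,60,220,180),"side":(220,190,200,160)}[n]
    cv2.imwrite(f"pics/{n}3.png",cv2.resize(p[y:y+h,x:x+w],None,fx=3,fy=3))
```

```text
[0.5579 0.1905 0.174 ] 7.6 [ 8.52365145 -0.47251919 -6.61830435]
```

View pics/side3.png

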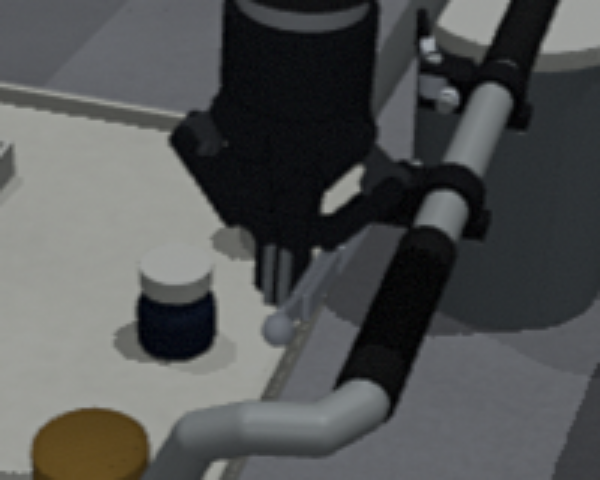

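View pics/scene3.png

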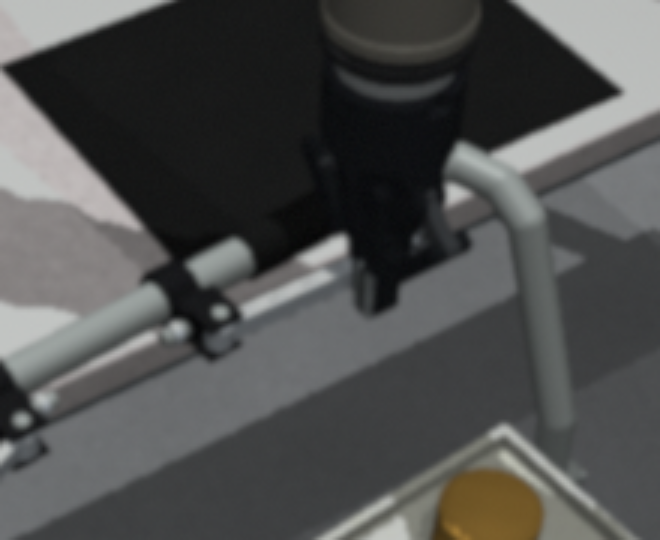

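>>> apply_moves:
  increments: [0, 0.3, -4, 0.5, -0.6, 0, 0.3, -4, 0.5, -0.6]

```text
t: 7.95
eef_pos: [0.5546, 0.1909, 0.1742]
tool_rot: [0.014, 0.692, 0.721, 0.023]
contact_force: [9.6, 0.1, -5.2]
gripper_width: 0.004
```

>>> apply_moves:
  increments: [0, 0, -4, 0.5, -0.2]

```text
t: 8.07
eef_pos: [0.5532, 0.1911, 0.1743]
tool_rot: [0.016, 0.69, 0.723, 0.025]
contact_force: [9.9, 1.3, -5.2]
gripper_width: 0.001
```

>>> apply_moves:
  increments: [0, 0, -4, 0.5, 0]

```text
t: 8.2
eef_pos: [0.552, 0.1911, 0.1744]
tool_rot: [0.018, 0.69, 0.723, 0.028]
contact_force: [13.3, 0.9, -7.3]
gripper_width: 0.0
```

>>> apply_moves:
  increments: [0, 0, -4, 0.5, 0]

```text
t: 8.32
eef_pos: [0.5521, 0.1911, 0.1747]
tool_rot: [0.021, 0.689, 0.724, 0.032]
contact_force: [18.6, 0.8, -11.9]
gripper_width: 0.005
```

>>> apply_moves:
  increments: [0, 0, -3, 0, 0]

```text
t: 8.45
eef_pos: [0.5524, 0.1911, 0.1754]
tool_rot: [0.024, 0.689, 0.724, 0.034]
contact_force: [12.0, 0.8, -7.9]
gripper_width: -0.003
```

Run:
```python
from h import *
o=get_obs();print(np.round(o["eef_pos"],4),o["t"],o["contact_force"],o["torque"])
for n in ["scene","side"]:
    p,d=read_camera(n)
    x,y,w,h={"scene":(270,60,220,180),"side":(220,190,200,160)}[n]
    cv2.imwrite(f"pics/{n}4.png",cv2.resize(p[y:y+h,x:x+w],None,fx=3,fy=3))
    r=outline_of(n,"brake_lever")
    if r:
        v,u=np.nonzero(r[0]["pixels"]&(d>0));W=w_from(n,u,v,d[v,u]);W=W[W[:,2]>.18]
        for lo in np.arange(.1,.25,.02):
            s=(W[:,1]>=lo)&(W[:,1]<lo+.02)
            if s.sum()>3: print(n,round(lo,2),s.sum(),np.round([np.percentile(W[s,0],3),np.percentile(W[s,0],97)],3))
print(get_obs()["contact_force"],get_obs()["eef_pos"])
```

```text
[0.5524 0.1911 0.1754] 8.45 [11.97433347  0.78021614 -7.87687032] [ 0.13445086 -2.1732099  -0.05631164]
scene 0.1 69 [0.533 0.543]
scene 0.12 95 [0.531 0.541]
scene 0.14 97 [0.53  0.541]
scene 0.16 94 [0.53  0.539]
scene 0.18 26 [0.528 0.539]
side 0.16 40 [0.528 0.537]
side 0.18 80 [0.526 0.537]
side 0.2 96 [0.525 0.535]
side 0.22 58 [0.524 0.535]
side 0.24 47 [0.526 0.537]
[13.46181878  0.48557295 -8.27780752] [0.55239067 0.1911515  0.17540535]
```

View pics/side4.png

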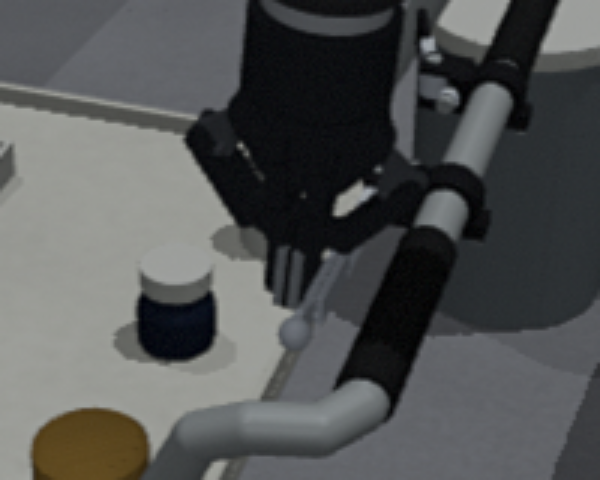

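View pics/scene4.png

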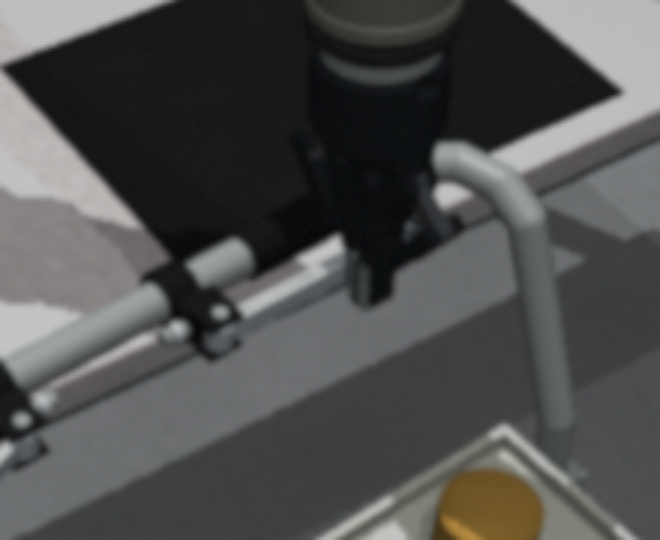

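>>> apply_moves:
  increments: [0, 0, -4, 1, 0, 0, 0, -4, 1, 0]

```text
t: 8.9
eef_pos: [0.5527, 0.1912, 0.1756]
tool_rot: [0.029, 0.688, 0.724, 0.041]
contact_force: [14.2, 0.2, -5.7]
gripper_width: -0.002
```

Run:
```python
from h import *
for i in range(26):
    p,d=read_camera("side")
    if i%5==0:
        o=get_obs();print(round(o["t"],2),np.round(o["eef_pos"],4),np.round(o["contact_force"],1))
cv2.imwrite("pics/side5.png",cv2.resize(p[190:350,220:420],None,fx=3,fy=3))
r=outline_of("side","brake_lever");v,u=np.nonzero(r[0]["pixels"]&(d>0));W=w_from("side",u,v,d[v,u]);W=W[W[:,2]>.18]
for lo in np.arange(.16,.25,.02):
    s=(W[:,1]>=lo)&(W[:,1]<lo+.02);print(round(lo,2),np.round(np.percentile(W[s,0],[3,97]),4))
```

```text
8.95 [0.5527 0.1912 0.1756] [13.4  0.2 -7.1]
9.2 [0.5527 0.1912 0.1756] [14.3  1.1 -6.3]
9.45 [0.5527 0.1912 0.1756] [14.9  0.4 -6.4]
9.7 [0.5527 0.1912 0.1756] [14.1  0.4 -7.5]
9.95 [0.5527 0.1912 0.1756] [13.1  0.8 -4.8]
10.2 [0.5527 0.1912 0.1756] [13.8  0.5 -6.5]
0.16 [0.5271 0.5355]
0.18 [0.5263 0.5392]
0.2 [0.5256 0.5353]
0.22 [0.524 0.539]
0.24 [0.526  0.5377]
```

View pics/side5.png

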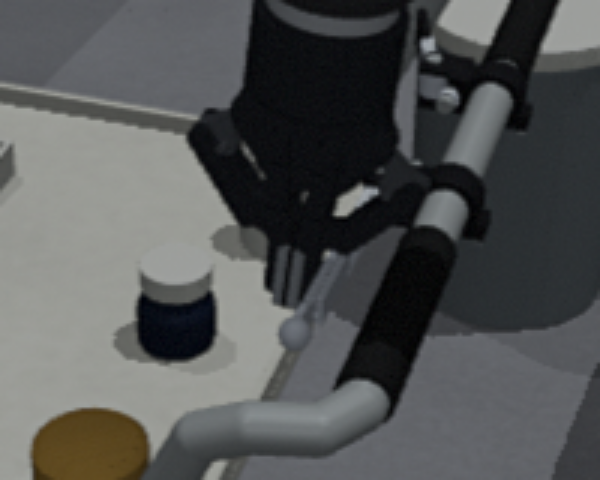

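>>> apply_moves:
  increments: [0, 0, -5, 1, 0]

```text
t: 10.38
eef_pos: [0.5528, 0.1913, 0.1759]
tool_rot: [0.033, 0.688, 0.724, 0.045]
contact_force: [18.2, 1.4, -7.8]
gripper_width: 0.002
```

Run:
```python
from h import *
for i in range(25):
    p,d=read_camera("side")
    if i%6==0:
        o=get_obs();print(round(o["t"],2),np.round(o["eef_pos"],4),np.round(o["contact_force"],1))
o=get_obs();print(o["tool_rot"])
```

```text
10.43 [0.5528 0.1912 0.1759] [17.   0.  -9.5]
10.72 [0.5528 0.1912 0.1758] [17.2  0.7 -8.3]
11.03 [0.5528 0.1912 0.1758] [17.   1.1 -7.5]
11.32 [0.5528 0.1912 0.1758] [17.   0.8 -8.5]
11.62 [0.5528 0.1912 0.1758] [17.3  0.8 -8.5]
[0.03257077 0.68760454 0.72393281 0.04539192]
```

>>> apply_moves:
  increments: [0, -0.5, 5, 0.5, 1.5, 0, -1, 5, 0.5, 2.5, 0, -1, 5, 0.5, 2.5, 0, -1, 5, 0.5, 2.5, 0, -1, 5, 0.5, 2.5, 0, -1, 5, 0.5, 2.5]

```text
t: 12.38
eef_pos: [0.5878, 0.183, 0.178]
tool_rot: [0.03, 0.772, 0.633, 0.053]
contact_force: [-0.4, -0.1, -0.5]
gripper_width: 0.005
```

>>> apply_moves:
  increments: [0, 0, 9, 0, 0, 0, 0, 9, 0, 0, 0, 0, 9, 0, 0, 0, 0, 9, 0, 0, 0, 0, 4, -25, 0, 0, 0, 4, -30, 0, 0, 0, 4, -30, 0, 0, 0, 4, -30, 0, 0, 0, 4, -30, 0, 0, 0, 0, 0, 0]

```text
t: 13.62
eef_pos: [0.6294, 0.1675, 0.3326]
tool_rot: [0.029, 0.772, 0.633, 0.051]
contact_force: [-0.7, -0.2, -0.9]
gripper_width: 0.004
```

Run:
```python
from h import *
o=get_obs();print(o["t"],np.round(o["eef_pos"],3),np.round(o["contact_force"],1),np.abs(o["joint_vel"]).max())
for n in ["scene","side"]:
    p,d=read_camera(n);cv2.imwrite(f"pics/{n}6.png",p)
    for th in ["brake_lever","powder_jar","pigment_jar","mould_flask","height_lever"]:
        r=outline_of(n,th)
        if not r: print(n,th,"none");continue
        v,u=np.nonzero(r[0]["pixels"]&(d>0));W=w_from(n,u,v,d[v,u])
        print(n,th,round(r[0]["p"],2),np.round(np.median(W,0),3))
        if th=="brake_lever":
            W=W[W[:,2]>.18]
            for lo in np.arange(.14,.24,.02):
                s=(W[:,1]>=lo)&(W[:,1]<lo+.02)
                if s.sum()>3:print(round(lo,2),np.round(np.percentile(W[s,0],[3,97]),4))
```

```text
13.625 [0.629 0.168 0.333] [-0.7 -0.2 -0.9] 0.04085241129555208
scene brake_lever 0.88 [0.557 0.168 0.195]
0.14 [0.5468 0.5594]
0.16 [0.5508 0.5634]
0.18 [0.5572 0.5689]
0.2 [0.5596 0.5747]
0.22 [0.5696 0.583 ]
scene powder_jar 0.72 [ 0.673 -0.08   0.089]
scene pigment_jar 0.69 [0.686 0.051 0.073]
scene mould_flask 0.62 [0.665 0.212 0.071]
scene height_lever 0.92 [ 0.566 -0.078  0.196]
side brake_lever 0.59 [0.555 0.174 0.194]
0.14 [0.5436 0.5553]
0.16 [0.5489 0.5599]
0.18 [0.554  0.5657]
0.2 [0.5591 0.5712]
0.22 [0.5665 0.5809]
side powder_jar 0.93 [ 0.658 -0.059  0.071]
side pigment_jar 0.8 [0.673 0.071 0.061]
side mould_flask 0.67 [0.652 0.241 0.069]
side height_lever 0.42 [ 0.562 -0.077  0.196]
```

View pics/scene6.png

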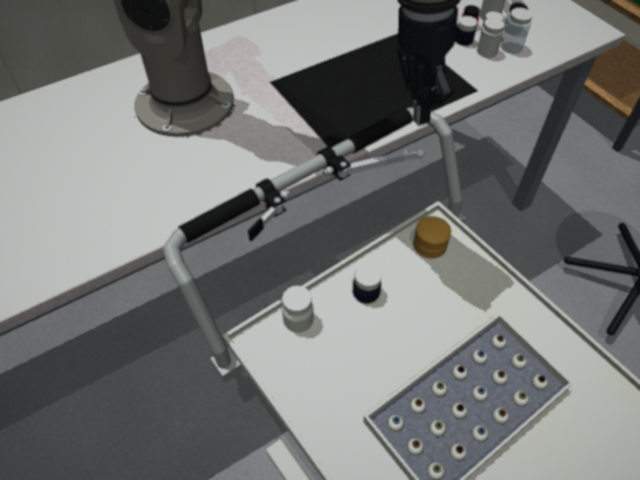

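View pics/side6.png

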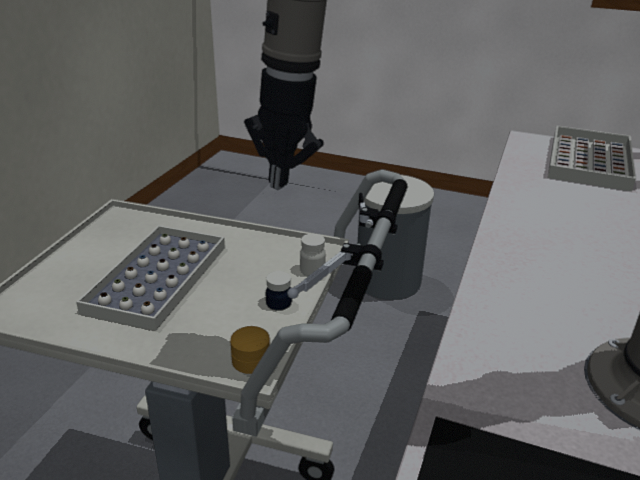

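The lever is back at its rest line with the ball at (420,153) in scene, as at the start. The jars, flask and height lever have not moved, and the hand is clear, so I'm handing in.

```bash
python3 -c "
from station import *
print(hand_in())"
```

```text
the job is handed in; nothing more can be done
None
```

I pressed the long brake lever in onto its stop with the backs of the closed fingers, held it there, let it come fully back out and took the hand clear. I handed the job in at about 14 s of the 42 s allowed.

- **On the stop:** the lever stopped moving while the push rose from about 13 N to 18.6 N. The camera put its outer face about 47 mm beyond the bar's axis, which matches the stop, and the blade nearly parallel to the bar.
- **Hold:** it stayed pressed from about t = 8.2 s to 11.6 s. The force was a steady 14 N at first. I then pressed a little firmer to be sure, and it stayed at 17 N for the last 1.2 s. The fingers moved no more than about 1 mm, mostly the tool leaning.
- **After release:** in both cameras the lever is back on its rest line to within the measuring scatter of about 2 mm. The jars and flask, and the height lever in the scene view, read the same as before to within about 3 mm. The wrist force is about 1 N, which is nothing touching.

- **Tool lean:** the tool leaned by about 0.1 rad while pressing, because each move starts from the measured pose. The fingers also rubbed downward on the lever with 5–12 N. I saw no contact with the bar in the pictures.
- **Network detections:** a few were wrong at low confidence, such as the pigment jar reported as a lever in the side view. I did not use those.

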